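Shut down the table saw at its switch box

ROBOT

A 7-joint arm with a two-finger parallel gripper is mounted at the origin on the work surface. World frame = base frame: x ahead of the robot, y to its left, z up, the work surface at z = 0. Lengths are in m, angles in rad, forces in N, time in s.
With the tool pointing down it reaches from about 0.35 to 0.9 m from the base axis. Payload 8.1 kg.
Tool frame: the origin (TCP) lies at the very end of the fingers, on their centre line; the grasp point (between the pads) lies 19 mm behind it; z points along the fingers, y is the line along which they close (so a half turn about z gives the same grasp; the last joint's range is limited). The gripper opens to 92 mm and grips with 3 to 60 N. Pads are 19 mm wide; open, the fingers measure 130 mm over their backs; the gripper's body (75 mm by 190 mm) begins 47 mm behind the grasp point.
Start: joints at [-1.22, 0.434, 0.025, 1.573, -0.012, 1.134, -0.075], TCP at [0.274, 0.562, 0.227] pointing down, gripper open.
Joint ranges: [-2.62, 2.62], [-0.44, 2.09], [-1.27, 1.32], [0.08, 2.57], [-1.32, 4.46], [0.12, 2], [-2.74, 2.74]. Speed limits (rad/s): [2.22, 2.22, 3.01, 3.01, 3.14, 3.14, 3.14].

INTERFACE

Orientations are given as a rotation vector (axis times angle).
In Python, from cell import readout, cams, job gives the robot as it stands.
- The arm moves only by the tool drive_tool, never from a script. Its argument "commands" is a list of rows, each a list of 3 entries, a list of its own where there are three numbers: the turn, a rotation vector about the tool's x, y, z in rad, then the shift along the tool's x, y, z in cm, then the gripper's target within -1 to 1 (fully open at 1, half-way at 0, shut at -1). A call has 1 to 20 rows; each row is the pose to reach, as a shift and turn from the pose commanded when the call began, along the tool's axes at that moment; what a row does not reach only later rows make up. A row lasts 1/12 s, in which the tool goes at most 41.7 mm and 7.16 degrees, less where a joint would pass 70% of its speed; a pose out of reach is approached as far as the arm can. A call with a gripper value outside its range is refused whole. The fingers move at their own pace and stop on an object; "newtons" is the grip in N (left out, the last holds). Time passes only in rows, so rows that repeat a pose let the fingers close. It gives the time, the measured TCP pose, the force, the opening and the grip force at its end, in the units of the state.
- readout.observe(): the state, without advancing time (a new reading comes with each control period).
- cams.get_image(name): name is "side" or "top"; returns the picture (480x640x3 uint8, blue, green, red); there is no depth.
- cams.camera_info(name): a dict with "camera_matrix" (3x3 intrinsics, pixels), "k1" (the pictures are not rectified: a ray, as slopes to the right and down, at radius r is drawn at 1 + k1 r^2 times it, then the intrinsics apply), "R" (3x3) and "t" (3): a world point X has camera coordinates R X + t. Camera axes: x right, y down, z forward; pixel columns grow to the right and rows downward; lengths in m; the calibration is good to about 2 mm. A picture is of the moment at which its call begins. camera_info takes no time and is no camera call.
- job.sign_off(): hands the job in; it is judged then, once.
The state is a dict: "clock": time; "joints": joint angles; "dq": joint speeds; "joint_efforts": joint torques, N m; "position": TCP position; "ee_rot": TCP orientation; "force": force on the tool from outside, world axes, zero at the start; "ft_torque": the same for the moment, N m; "width": opening from 0.0 (shut) to 1.0 (fully open); "gripper_force": force on a finger pad.
Only numpy, scipy, OpenCV 4.12 (cv2) and the standard library are available. Lean on these libraries where they do the work, as an engineer would, in place of code of your own. Each camera call takes 0.05 s, during which the arm holds its last target. There are 200 camera calls.

TASK

Shut the saw down at the grey switch box on the saw table, using only your fingertips. First push the red mushroom stop button all the way in, so that it stays in; then press the blue dust-extractor button well in and let it spring back. Press gently, do not touch the green start button, leave the tape measure, wood offcut, wrench and push stick where they lie, and finish clear of everything.

Things in the scene. Friction and masses are not known exactly. Their poses are not given: they have to be found in the camera images.
- switchbox: Grey steel switch box fixed to the saw table (magnetic foot, does not move): 115 mm (its x) by 270 mm (its y) by 55 mm high. Origin: centre of its underside, on the table; z up. A small black cable gland sticks out 30 mm from its +y end. On its flat top stand three buttons in a row along its y axis, one at the centre and one 80 mm to either side; which is where changes from start to start.
- stop_base: Yellow round collar of the red stop button (with the red button on it), 52 mm across, 8 mm high, fixed on top of the switch box. Origin: centre of its underside, 55 mm above the table.
- stop_top (a point): Centre of the top of the red mushroom stop button: a domed red head 42 mm across, its top 34 mm above the box's top (89 mm above the table) when out. It goes straight down and moves with the button.
- stop (a joint): Travel of the red stop button: 0 = out, 0.008 m = fully in, against a stop. It slides down under about 5 to 7 N and has no spring: it stays where it is pushed. Pressed harder than 8 N against its stop, the red head gives a further 1 mm per 4 N on a rubber pad (4 mm at most) and comes back when let go.
- extractor_base: Housing of the blue extractor button (with the button in it), black, round, 44 mm across, 12 mm high, fixed on top of the switch box. Origin: centre of its underside, 55 mm above the table.
- extractor_top (a point): Centre of the flat top of the blue dust-extractor button, 28 mm across, 25 mm above the box's top (80 mm above the table) when out, 13 mm proud of its housing. It moves with the button.
- extractor (a joint): Travel of the blue extractor button: 0 = out, 0.009 m = fully in, against a hard stop. Spring-loaded, straight down, about 2 N to start it and 7 N fully in; it springs back by itself when let go. It counts as pressed from 0.0035 m.
- start_base: Housing of the green start button (with the button in it), same shape and height as the blue one; not to be touched. Origin: centre of its underside, 55 mm above the table.
- start (a joint): Travel of the green start button: 0 = out, 0.009 m = fully in; same spring as the blue one. To be left at 0.
- tape: Yellow and black tape measure, loose, standing beside one end of the switch box: 66 by 36 mm, 62 mm high. Origin: centre of its underside.
- offcut: Pale wood offcut, loose, beside the other end of the switch box (the tape and the offcut may change places): 90 by 45 mm, 38 mm high. Origin: centre of its underside.
- wrench: Steel wrench 190 mm long, lying flat between the switch box and the robot, roughly along the box. Origin: about its middle, on the table; its x axis is its length.
- pushstick: Flat orange push stick 255 mm long, 14 mm thick, lying beyond the switch box, roughly along it. Origin: on its underside, about its middle; its x axis is its length.
Not all that is in view belongs to the job. What is shaped like the offcut but pink or purple is not meant.

How it is judged:
On the way, in this order (a step that is already met when the one before it is completed fails the run):
1. the red stop button is pushed fully in by the fingers (value of joint stop above 0.0065 m and contact force between the fingers and stop_base above 0.5 N), for 0.05 s.
2. the blue extractor button is pressed in by the fingers (value of joint extractor above 0.0035 m and contact force between the fingers and extractor_base above 0.5 N), for 0.05 s.
At the end, for the whole second after the job is handed in: The red stop button stays in (at least 6.5 of its 8 mm), the blue button was pressed after it (at least 3.5 of its 9 mm) and has sprung back out (within 1.5 mm), the green button is out, and the four loose things are at rest within 15 mm of where they lay (value of joint stop above 0.0065 m and value of joint each of extractor, start below 0.0015 m and distance of each of tape, offcut, wrench, pushstick from where it was at the start of the episode below 0.015 m and linear speed of each of tape, offcut, wrench, pushstick below 0.02 m/s); the robot touches nothing.
It fails at once if the blue extractor button is pressed while the red stop button is not yet in (value of joint extractor above 0.003 m and value of joint stop below 0.006 m).
It fails at once if the green start button is touched (more than 1 N) or pressed (contact force between anything else and start_base above 1 N or value of joint start above 0.002 m).
It fails at once if the box or a button is pressed roughly, with more than 40 N (contact force between anything else and switchbox above 40 N or contact force between anything else and stop_base above 40 N or contact force between anything else and extractor_base above 40 N or contact force between anything else and start_base above 40 N).
It fails at once if the tape measure, offcut, wrench or push stick is moved by more than 15 mm or lifted (distance of any of tape, offcut, wrench, pushstick from where it was at the start of the episode above 0.015 m).
It also fails if it takes over 35 s, if anything falls off the work surface, if the arm or the gripper's body presses on something with over 40 N, if the wrist force passes 120 N, or if a joint passes its speed limit or range.

## Working session

There is one attempt and no reset: what is moved stays moved. The work goes in short steps, Python scripts to look and compute and a tool call to move; the robot and the scene stay as the last step left them, time stands still between calls to the robot, and variables do not carry over. Pictures are saved under pics/ and viewed, at most 10 in all, crops included, and the job is handed in when it is done.

Besides the shell and the picture viewer there is one more tool, called after "Request:" as name(argument=value, ...), one argument or row to a line, values as JSON. drive_tool: Moves the arm, as the interface text tells. Its arguments: {"type":"object","properties":{"commands":{"type":"array"},"newtons":{"type":"number"}},"required":["commands"]}

```bash
mkdir -p pics
cat > h.py <<'E'
import numpy as np, cv2
from cell import readout, cams, job
from scipy.spatial.transform import Rotation as Ro
def ray(n,uv):
    c=cams.camera_info(n);K=np.array(c["camera_matrix"]);k=float(c["k1"])
    p=cv2.undistortPoints(np.array([[uv]],float),K,np.array([k,0,0,0.]))[0,0]
    R=np.array(c["R"]);t=np.array(c["t"])
    return -R.T@t, R.T@np.array([p[0],p[1],1.])
def onplane(n,uv,z):
    o,d=ray(n,uv);return o+d*(z-o[2])/d[2]
def project(n,X):
    c=cams.camera_info(n);K=np.array(c["camera_matrix"])
    return cv2.projectPoints(np.array([X],float),cv2.Rodrigues(np.array(c["R"]))[0],np.array(c["t"],float),K,np.array([float(c["k1"]),0,0,0.]))[0][0,0]
E
python3 - <<'E'
from h import *
for n in("top","side"):
    cv2.imwrite(f"pics/{n}0.png",cams.get_image(n)); o,d=ray(n,(320,240)); print(n,o,d)
s=readout.observe();print(s)
E
```

```text
top [0.46771982 0.05862244 0.98198206] [ 0.12077656 -0.01262067 -0.9928241 ]
side [ 0.09816991 -0.65429609  0.64210217] [ 0.44754157  0.70549397 -0.5496301 ]
{'clock': 0.1, 'joints': array([-1.21960851,  0.43514186,  0.02498501,  1.57396325, -0.01160736,
        1.13399508, -0.07506491]), 'dq': array([-1.67129724e-03, -5.96712424e-04, -9.23294271e-04, -1.65654022e-03,
        1.81830293e-05, -1.76858972e-03, -3.81566777e-04]), 'joint_efforts': array([ 2.51188198e-03, -6.69126534e+01,  9.87687260e-01, -3.15142035e+01,
       -6.05348940e-02,  3.75355629e-02,  3.75628292e-05]), 'position': array([0.27384242, 0.56133121, 0.22604726]), 'ee_rot': array([-7.06738448e-01, -3.06087455e+00,  2.11991278e-03]), 'force': array([0.78840876, 1.06288389, 0.36078385]), 'ft_torque': array([-0.01467387,  0.05182653,  0.07682837]), 'gripper_force': 0.0, 'width': 0.9992090660832689}
```

View pics/top0.png

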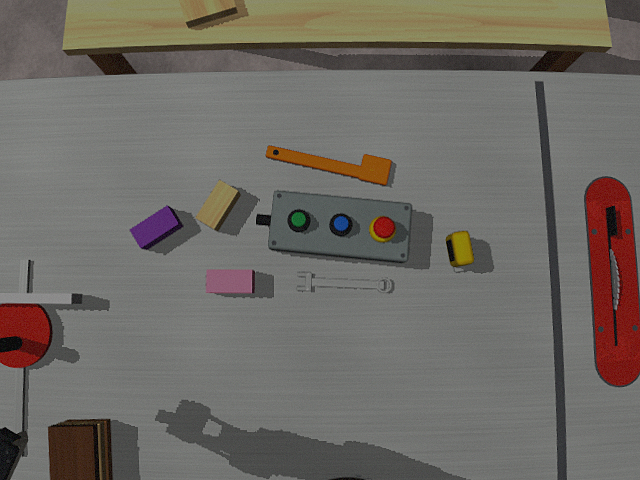

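View pics/side0.png

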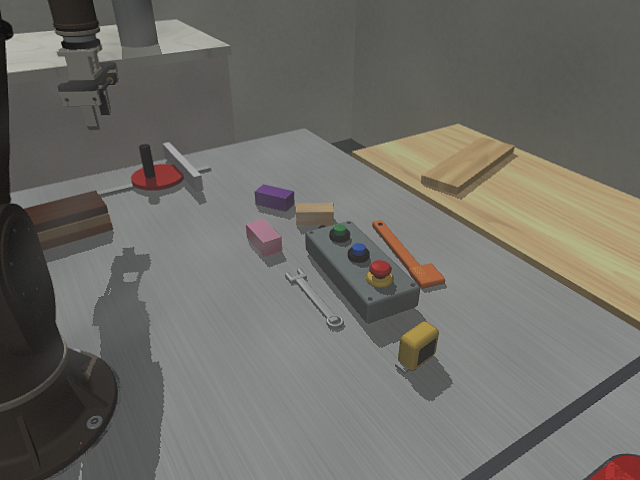

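The top view shows the box with green at (298,219), blue at (341,224) and red on its yellow collar at (383,228). The side view has them at (340,231), (358,252) and (380,268). The pink and purple blocks are decoys and don't matter here. Next I measure the tops by colour mask and check them across both views.

Run:
```python
from h import *
H={"red":((0,8),(172,180)),"blue":((105,125),),"green":((50,85),)}
S={"top":{"red":(383,228),"blue":(341,224),"green":(298,219)},"side":{"red":(380,268),"blue":(358,252),"green":(340,231)}}
Z={"red":.08,"blue":.08,"green":.08}
out={}
for n in S:
    im=cv2.imread(f"pics/{n}0.png");hsv=cv2.cvtColor(im,cv2.COLOR_BGR2HSV)
    for c in H:
        m=sum(cv2.inRange(hsv,(a,110,50),(b,255,255)) for a,b in H[c])
        k,l,st,ce=cv2.connectedComponentsWithStats(m)
        i=min((i for i in range(1,k) if st[i,4]>20),key=lambda i:np.hypot(*(ce[i]-S[n][c])))
        out[n,c]=ce[i];print(n,c,ce[i].round(1),st[i],onplane(n,ce[i],Z[c]).round(4))
for c in H:
    o1,d1=ray("top",out["top",c]);o2,d2=ray("side",out["side",c])
    A=np.array([d1,-d2]).T;s=np.linalg.lstsq(A,o2-o1,rcond=None)[0]
    p,q=o1+d1*s[0],o2+d2*s[1];print(c,((p+q)/2).round(4),"gap",np.linalg.norm(p-q).round(4))
print(Ro.from_rotvec(readout.observe()["ee_rot"]).as_matrix().round(3))
```

```text
top red [383.7 227. ] [373 217  22  21 356] [ 0.601  -0.0715  0.08  ]
top blue [340.7 223. ] [334 216  15  15 181] [0.609  0.0085 0.08  ]
top green [298.  218.9] [291 212  15  15 178] [0.6173 0.0878 0.08  ]
side red [379.8 268.1] [369 260  22  17 275] [ 0.5993 -0.0718  0.08  ]
side blue [358.2 247.7] [352 243  14  12  99] [0.6049 0.0041 0.08  ]
side green [339.7 226.5] [334 225  12   5  33] [0.6183 0.0887 0.08  ]
red [ 0.6006 -0.0713  0.0793] gap 0.0013
blue [0.6091 0.0086 0.0761] gap 0.0012
green [0.6173 0.0877 0.0808] gap 0.0005
[[-0.899  0.438 -0.   ]
 [ 0.438  0.899 -0.001]
 [-0.    -0.001 -1.   ]]
```

Request:
drive_tool(
  commands=[
    [[0,0,0],[-3,-2.2,0.2],-1],
    [[0,0,0],[-6,-4.4,0.4],-1],
    [[0,0,0],[-9,-6.7,0.6],-1],
    [[0,0,0],[-12,-9,0.8],-1],
    [[0,0,0],[-15,-11.2,1],-1],
    [[0,0,0],[-18,-13.4,1.2],-1],
    [[0,0,0],[-21,-15.7,1.5],-1],
    [[0,0,0],[-24,-18,1.8],-1],
    [[0,0,0],[-27,-20.2,2.1],-1],
    [[0,0,0],[-30,-22.4,2.4],-1],
    [[0,0,0],[-33,-24.6,2.7],-1],
    [[0,0,0],[-36,-26.9,3],-1],
    [[0,0,0],[-39,-29.1,3.3],-1],
    [[0,0,0],[-42,-31.3,3.6],-1],
    [[0,0,0],[-45,-33.6,4],-1],
    [[0,0,0],[-48,-35.8,4.4],-1],
    [[0,0,0],[-51,-38,4.8],-1],
    [[0,0,0],[-54,-40.3,5.2],-1],
    [[0,0,0],[-56,-41.8,5.6],-1],
    [[0,0,0],[-57.1,-42.6,6],-1],
  ],
  newtons=10,
)

```text
clock: 1.77
position: [0.6011, -0.076, 0.1662]
ee_rot: [0.713, 3.059, -0.003]
force: [-0.6, -0.7, 1.1]
width: 0.004
gripper_force: 0.0
```

Run:
```python
from h import *
a=cams.get_image("side");b=cams.get_image("top")
s=readout.observe();print(s["clock"],s["position"],s["ee_rot"],s["force"],s["joints"].round(2))
a=cv2.resize(a[150:330,290:470],(400,400));p=cv2.resize(b[140:320,290:470],(400,400))
cv2.imwrite("pics/c1.png",np.hstack([a,p]))
for n in("side","top"):print(n,project(n,s["position"]))
```

```text
1.8667 [ 0.60033223 -0.07422472  0.16561863] [-7.12518182e-01 -3.05856558e+00  2.34255273e-03] [-0.21116598 -0.64407527  0.09245054] [-0.15  0.46  0.27  1.71 -0.14  0.98  1.28]
side [384.36144332 229.49270664]
top [392.44701462 219.9058585 ]
```

View pics/c1.png

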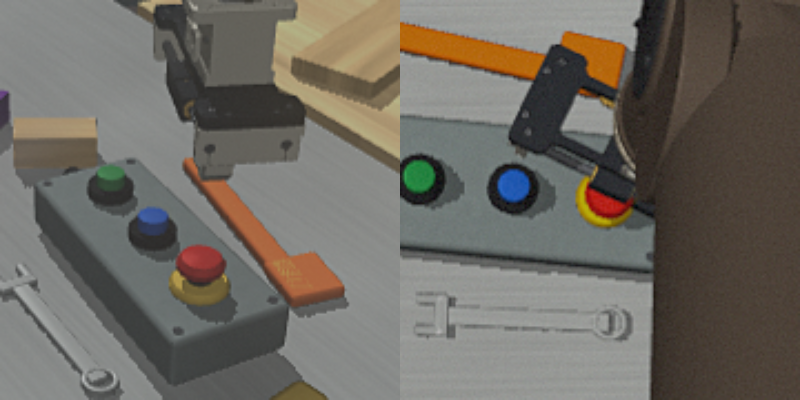

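The side crop shows the fingertip at about (387,230), close to the predicted (384,229). It sits directly above the red dome, so I'm descending.

Request:
drive_tool(
  commands=[
    [[0,0,0],[0,0,1],-1],
    [[0,0,0],[0,0,2.5],-1],
    [[0,0,0],[0,0,4],-1],
    [[0,0,0],[0,0,5.5],-1],
    [[0,0,0],[0,0,6.5],-1],
    [[0,0,0],[0,0,7],-1],
    [[0,0,0],[0,0,7],-1],
    [[0,0,0],[0,0,7],-1],
    [[0,0,0],[0,0,7],-1],
  ],
)

```text
clock: 2.62
position: [0.601, -0.0712, 0.0975]
ee_rot: [0.706, 3.06, 0.001]
force: [0.0, 0.8, 0.3]
width: 0.003
gripper_force: 0.0
```

Request:
drive_tool(
  commands=[
    [[0,0,0],[0,0,0.2],-1],
    [[0,0,0],[0,0,0.4],-1],
    [[0,0,0],[0,0,0.6],-1],
    [[0,0,0],[0,0,0.8],-1],
    [[0,0,0],[0,0,0.9],-1],
    [[0,0,0],[0,0,1.0],-1],
    [[0,0,0],[0,0,1.1],-1],
    [[0,0,0],[0,0,1.2],-1],
    [[0,0,0],[0,0,1.3],-1],
    [[0,0,0],[0,0,1.4],-1],
    [[0,0,0],[0,0,1.4],-1],
    [[0,0,0],[0,0,1.4],-1],
  ],
)

```text
clock: 3.62
position: [0.6005, -0.0715, 0.0826]
ee_rot: [0.707, 3.061, -0.0]
force: [0.3, 0.7, 1.9]
width: 0.006
gripper_force: 1.1
```

Request:
drive_tool(
  commands=[
    [[0,0,0],[0,0,0.1],-1],
    [[0,0,0],[0,0,0.2],-1],
    [[0,0,0],[0,0,0.3],-1],
    [[0,0,0],[0,0,0.3],-1],
    [[0,0,0],[0,0,0.3],-1],
  ],
)

```text
clock: 4.03
position: [0.6006, -0.0716, 0.0804]
ee_rot: [0.707, 3.06, 0.0]
force: [-3.5, -0.4, 12.3]
width: 0.008
gripper_force: 5.7
```

The force reads 12 N with the tip at 80.4 mm. That's more than the button's 7 N sliding friction, and 89 − 8 = 81 mm, so the button is at its stop. Next I lift and move over to blue.

Request:
drive_tool(
  commands=[
    [[0,0,0],[0,0,-1],-1],
    [[0,0,0],[0,0,-2.5],-1],
    [[0,0,0],[0,0,-4.5],-1],
    [[0,0,0],[0,0,-4.5],-1],
    [[0,0,0],[0.7,1.9,-4.5],-1],
    [[0,0,0],[1.4,3.8,-4.5],-1],
    [[0,0,0],[2.1,5.7,-4.5],-1],
    [[0,0,0],[2.7,7.6,-4.5],-1],
    [[0,0,0],[2.7,7.6,-4.5],-1],
    [[0,0,0],[2.7,7.6,-4.5],-1],
    [[0,0,0],[2.7,7.6,-4.5],-1],
  ],
)

```text
clock: 4.95
position: [0.6092, 0.0079, 0.1244]
ee_rot: [-0.707, -3.061, 0.001]
force: [-0.6, -0.5, 0.2]
width: 0.002
gripper_force: 0.0
```

Run:
```python
from h import *
a=cams.get_image("side")
s=readout.observe();print(s["clock"],s["position"],s["force"],project("side",s["position"]))
cv2.imwrite("pics/c2.png",cv2.resize(a[180:330,290:450],(640,600)))
```

```text
5.0 [0.60919607 0.00736072 0.12451847] [ 0.55579599 -0.4861109  -0.00935322] [360.05676684 227.13160725]
```

View pics/c2.png

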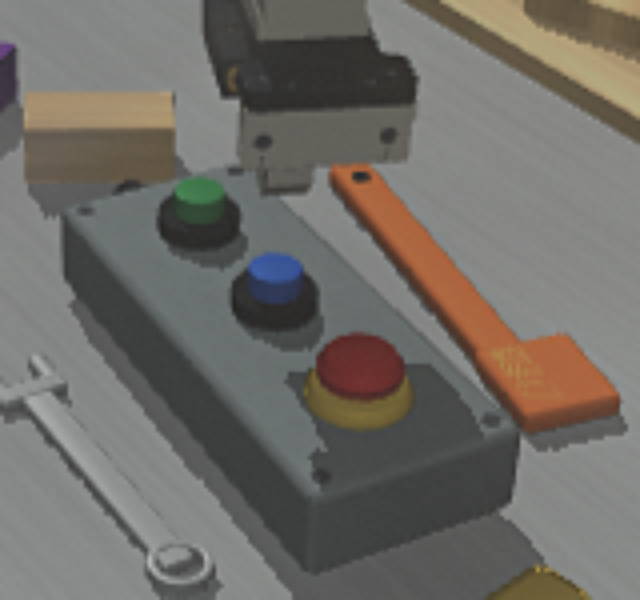

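The red head now sits low on its collar, at about (360,370) in the crop. The fingertip at about (287,185) is over the blue button at about (275,280), so I'm pressing blue.

Request:
drive_tool(
  commands=[
    [[0,0,0],[0,0,1],-1],
    [[0,0,0],[0,0,2.2],-1],
    [[0,0,0],[0,0,3.2],-1],
    [[0,0,0],[0,0,3.8],-1],
    [[0,0,0],[0,0,4.2],-1],
    [[0,0,0],[0,0,4.4],-1],
    [[0,0,0],[0,0,4.6],-1],
    [[0,0,0],[0,0,4.8],-1],
    [[0,0,0],[0,0,5.0],-1],
    [[0,0,0],[0,0,5.1],-1],
    [[0,0,0],[0,0,5.1],-1],
    [[0,0,0],[0,0,5.1],-1],
    [[0,0,0],[0,0,5.1],-1],
  ],
)

```text
clock: 6.08
position: [0.6094, 0.0085, 0.0741]
ee_rot: [-0.707, -3.061, 0.0]
force: [-3.2, -1.2, 6.1]
width: 0.005
gripper_force: 2.7
```

It is about 6 mm in at about 6 N, which fits the spring. Now I retreat.

Request:
drive_tool(
  commands=[
    [[0,0,0],[0,0,-1],-1],
    [[0,0,0],[0,0,-3],-1],
    [[0,0,0],[0,0,-5.5],-1],
    [[0,0,0],[0,0,-8],-1],
    [[0,0,0],[0,0,-10.5],-1],
    [[0,0,0],[0,0,-13],-1],
    [[0,0,0],[0,0,-15],-1],
    [[0,0,0],[0,0,-15],-1],
    [[0,0,0],[0,0,-15],-1],
    [[0,0,0],[0,0,-15],-1],
    [[0,0,0],[0,0,-15],-1],
    [[0,0,0],[0,0,-15],-1],
  ],
)

```text
clock: 7.08
position: [0.609, 0.0087, 0.2227]
ee_rot: [-0.706, -3.06, 0.001]
force: [-0.1, -0.2, -0.1]
width: 0.006
gripper_force: 0.0
```

Run:
```python
from h import *
a=cams.get_image("side")
s=readout.observe();print(s["clock"],s["position"],s["force"],abs(s["dq"]).max())
cv2.imwrite("pics/c3.png",cv2.resize(a[180:380,250:464],(642,600)))
```

```text
7.1333 [0.60903465 0.0087181  0.22281953] [-0.59399311 -0.94535414 -0.31735773] 0.004749550748111508
```

View pics/c3.png

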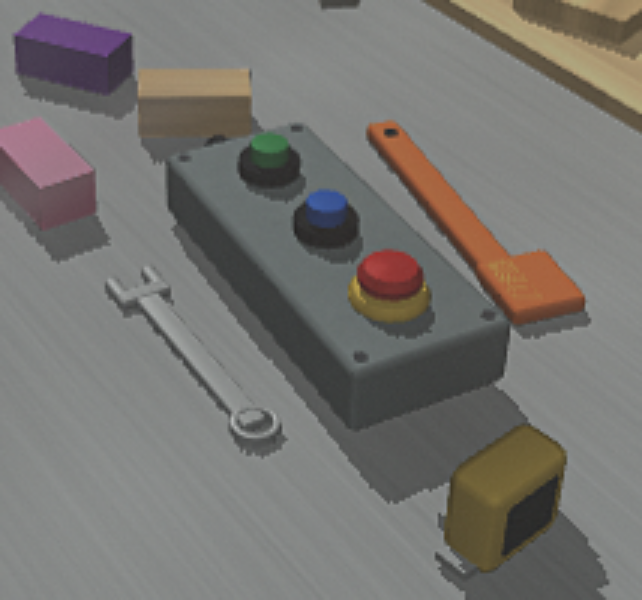

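Red is down at about (390,275) in the crop, blue is back out at (327,208), green is untouched, and the loose things haven't moved. The 80.4 mm reading at 12 N matches fully in plus about 1 mm of rubber pad. I'm handing in.

```bash
python3 -c "
from cell import job
print(job.sign_off())"
```

```text
the job is handed in; nothing more can be done
None
```

I pushed the red stop button fully in, then pressed the blue extractor button about 6 mm and let it spring back; green and the loose things were left alone, the arm finished clear, and the job is handed in (sign-off returned no verdict).

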